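# Return a scale-test weight to its well, feeling for the bottom

## Robot

A 7-joint arm with a two-finger parallel gripper is mounted at the origin on the work surface. World frame = base frame: x ahead of the robot, y to its left, z up, the work surface at z = 0. Lengths are in m, angles in rad, forces in N, time in s.
With the tool pointing down it reaches from about 0.425 to 0.825 m from the base axis. Payload 3.6 kg.
Tool frame: the origin (TCP) lies on the centre line of the jaws, within the pads' length; the fingertips stand 8 mm ahead of it and the grasp point (between the pads) lies 11 mm behind it; z points along the fingers, y is the direction in which the jaws open and shut (so a half turn about z gives the same grasp; the last joint's range is limited). The gripper opens to 85 mm and grips with 20 to 120 N. Pads are 22 mm wide; open, the fingers measure 114 mm over their backs; the gripper's body (76 mm by 85 mm) begins 54 mm behind the grasp point. The pads swing forward as they close: fully open they stand 13 mm farther back than shut.
Start: joints at [-1.288, 0.615, -0.013, 1.423, 0.008, 1.103, -0.04], TCP at [0.198, 0.619, 0.239] pointing down, gripper open.
Joint ranges: [-3.12, 3.12], [-0.3, 2.06], [-1.34, 1.32], [0.26, 2.42], [-1.36, 4.5], [0.01, 1.98], [-2.84, 2.84]. Speed limits (rad/s): [2.79, 2.79, 3.14, 3.14, 3.14, 3.14, 3.14].

## Interface

Orientations are given as [roll, pitch, yaw] about the fixed x, y, z axes, in that order (R = Rz(yaw) Ry(pitch) Rx(roll)).
In Python, from bench import sense, read_camera, job_done, regions_of, tip_of gives the robot as it stands.
- The arm moves only by the tool move_arm, never from a script. Its argument "plan" is a list of rows, each a list of 5 numbers: the shift along the tool's x, y, z in mm, then the turn about the tool's z in degrees, then the closure, from -1 (fully open) to 1 (shut). A call has 1 to 12 rows; each row shifts and turns the commanded pose from where the row before left it, along the tool's axes as they then stand; what a row does not reach is not made up. A row lasts 1/10 s, in which the tool goes at most 50 mm and 8.59 degrees, less where a joint would pass 70% of its speed; a pose out of reach is approached as far as the arm can. A call is refused whole if a number of a shift passes 50 or a number of a turn 8.59, either way. A call with a gripper value outside its range is refused whole. The fingers move at their own pace and stop on an object; "newtons" is the grip in N (left out, the last holds). Time passes only in rows, so rows that do not move let the fingers close. It gives the time, the measured TCP pose, the force and the opening at its end, in the units of the state.
- sense(): the state, without advancing time (a new reading comes with each control period).
- read_camera(name): name is "scene" or "top"; returns a dict with "image" (480x640x3 uint8, blue, green, red), "K" (3x3 intrinsics, pixels), "rvec" (rotation vector, rad) and "tvec" (3), from world to camera coordinates, as OpenCV has them. Camera axes: x right, y down, z forward; pixel columns grow to the right and rows downward; lengths in m; the calibration is good to about 2 mm. A picture is of the moment at which its call begins. There is no depth.
- job_done(): hands the job in, once; it reports no verdict.
Trained networks look in a picture, given as the dict that the camera call returned (one of the last four; its "shot" number tells which), for a name from the list of things; names that differ only in an ending like _2 or _b are one class to them, and where a whole thing is asked for, a point or a joint stands for the part that bears it (a point fixed in the world has none). Each returns a list of dicts, best first, with "confidence" (0 to 1); they miss things now and then, are a little off and sometimes report something else, mostly with a low value. They report only what shows in the picture. A call takes as long as a camera call. They do not tell look-alikes from the thing itself.
- regions_of(query, picture): "pixels" (480x640 bool, what is visible of it).
- tip_of(query, picture): "point" ([x, y, z] in m, in world coordinates, good to about 4 mm: a listed point, or the origin of a listed thing).
The state is a dict: "clock": time; "joint_pos": joint angles; "dq": joint speeds; "effort": joint torques, N m; "ee_pos": TCP position; "eef_rot": TCP orientation; "ft_force": force on the tool from outside, world axes, zero at the start; "moment": the same for the moment, N m; "finger_gap": opening from 0.0 (shut) to 1.0 (fully open).
Only numpy, scipy, OpenCV 4.12 (cv2) and the standard library are available. Lean on these libraries where they do the work, as an engineer would, in place of code of your own. Each camera call takes 0.05 s, during which the arm holds its last target. There are 200 camera calls.

## Task

The supermarket scale has been checked and the test weights are being packed away. Take the smaller (slimmer) of the two steel knob weights standing on the checkout belt and lower it gently, upright, into the middle well of the wooden weight case, the smaller of its two empty wells. The well's depth is not known: lower until you feel the weight rest on the bottom, and only then let go; leave the bigger weight where it stands.

Things in the scene. Friction and masses are not known exactly. Their poses are not given: they have to be found in the camera images.
- weight_center (a point): The weight to pack away: a plain steel knob weight, about 500 g, 80 mm tall in all: a smooth upright cylinder 42 mm in diameter and 56 mm high, with a neck and a knob (26 mm in diameter) on top. It stands on the belt at z = 0. This point is on its axis half-way up (40 mm above its underside), a good place to grip it round the cylinder; z is its upright axis, its yaw means nothing.
- weight_big_center (a point): The bigger steel knob weight, not to be touched: about 950 g, 60 mm in diameter, 70 mm tall. This point is on its axis half-way up (35 mm above its underside).
- case: The wooden weight case, a dark wooden block fixed to the table, 130 mm (x) by 270 mm (y) by 28 mm high, origin at the centre of its underside. Wells in its top, in its own frame: a big empty one, 76 mm wide, at y = -77 mm; the middle empty one, 58 mm wide, at y = +12 mm; and two of 32 mm at y = +88 mm, x = -30 and +30 mm, in which small weights stand (tops up to 20 mm above the case). All are lined green at the bottom.
- well (a point): Centre of the mouth of the middle well, level with the top of the case (28 mm above the table); z points up. The well is a round hole 58 mm in diameter with a 3 mm chamfer. A hard packing disc lies in it, so its depth from this point to the bottom is unknown: anything from 5 to 14 mm, different each time. The bottom does not give under 30 N.
Things that resemble listed ones, but are neither listed nor needed, are in the scene too. What is shaped like the part that bears weight_center but purple is not meant.

How it is judged:
On the way:
1. the slim weight rests on the bottom of the middle well while the fingers still hold it (horizontal distance between weight_center and well below 0.012 m and z of weight_center in the frame of well below 0.038 m and contact force between weight and case above 0.5 N and contact force between weight and the fingers above 0.5 N), for 0.1 s.
At the end, for the whole second after the job is handed in: The slim weight stands upright (within 0.15 rad) and at rest on the bottom of the middle well, its axis within 12 mm of the well's and its centre less than 38 mm above the well's mouth, released (horizontal distance between weight_center and well below 0.012 m and z of weight_center in the frame of well below 0.038 m and angle between weight_center's own z axis and vertical below 0.15 rad and linear speed of weight below 0.02 m/s); the robot touches nothing.
It fails at once if the weight is rammed against the case with more than 60 N (contact force between weight and case above 60 N).
It fails at once if the bigger weight is moved by more than 20 mm (distance of weight_big_center from where it was at the start of the episode above 0.02 m).
It also fails if it takes over 40 s, if anything falls off the work surface, if the arm or the gripper's body presses on something with over 40 N, if the wrist force passes 120 N, or if a joint passes its speed limit or range.

## Working session

There is one attempt and no reset: what is moved stays moved. The work goes in short steps, Python scripts to look and compute and a tool call to move; the robot and the scene stay as the last step left them, time stands still between calls to the robot, and variables do not carry over. Pictures are saved under pics/ and viewed, about 8 in all and at most 12, crops included, and the job is handed in when it is done.

Besides the shell and the picture viewer there is one more tool, called by a JSON object that holds its "method" and its "body". move_arm: Moves the arm, as the interface text tells. Its arguments: {"type":"object","properties":{"plan":{"type":"array","items":{"type":"array","items":{"type":"number"}}},"newtons":{"type":"number"}},"required":["plan"]}

```bash
mkdir -p pics; ls
python3 - <<'E'
from bench import *
import cv2,numpy as np
s=sense();print(s)
for n in("top","scene"):
    p=read_camera(n);cv2.imwrite(f"pics/{n}0.png",p["image"])
    R,_=cv2.Rodrigues(np.array(p["rvec"],float));print(n,"cam at",-R.T@np.array(p["tvec"]).ravel())
    for q in("weight_center","weight_big_center","case","well"):
        for d in tip_of(q,p):
            uv=cv2.projectPoints(np.array(d["point"],float).reshape(1,3),np.array(p["rvec"],float),np.array(p["tvec"],float),np.array(p["K"],float),None)[0].ravel()
            print(q,np.round(d["point"],4),round(d["confidence"],2),uv.round())
E
```

```text
pics
{'clock': 0.0, 'joint_pos': array([-1.28846489,  0.61593505, -0.01264502,  1.42491211,  0.00808707,
        1.10341255, -0.04037511]), 'dq': array([-6.25649236e-04,  1.58803648e-04, -8.55107850e-05,  6.61561123e-04,
       -4.71875702e-04,  9.99683921e-04,  2.90991624e-04]), 'effort': array([-6.08012738e-05, -4.69210804e+01,  2.59304764e-01, -1.71034777e+01,
        9.87356936e-03,  9.56943462e-03, -1.58008459e-05]), 'ee_pos': array([0.1973086 , 0.61853794, 0.23812339]), 'eef_rot': array([-3.13897514e+00,  1.06421344e-05,  2.83287029e+00]), 'ft_force': array([ 0.03241096,  0.49222854, -0.36315991]), 'moment': array([-0.07912695, -0.0272634 ,  0.01670206]), 'finger_gap': 0.9974505164810841}
top cam at [0.46391533 0.00530069 0.82472701]
weight_center [ 0.4574 -0.1257  0.0364] 0.9 [400. 280.]
weight_center [ 0.5302 -0.0661  0.0402] 0.82 [365. 236.]
weight_center [ 0.4234 -0.213   0.0358] 0.67 [452. 301.]
weight_center [ 0.4439 -0.0399  0.0413] 0.57 [349. 288.]
weight_big_center [ 0.4831 -0.2958  0.0346] 0.57 [500. 266.]
case [0.5293 0.221  0.0023] 0.6 [200. 236.]
well [0.5272 0.222  0.0311] 0.97 [195. 236.]
scene cam at [1.0714361  0.08236717 0.76135167]
weight_center [ 0.4447 -0.0357  0.0377] 0.97 [315. 204.]
weight_center [ 0.5272 -0.0649  0.0381] 0.86 [289. 243.]
weight_center [ 0.4565 -0.1228  0.0409] 0.72 [261. 204.]
weight_center [ 0.4211 -0.2068  0.041 ] 0.67 [215. 184.]
weight_center [0.5283 0.2281 0.0234] 0.43 [481. 267.]
weight_big_center [ 0.4859 -0.3026  0.0351] 0.73 [149. 211.]
weight_big_center [0.5292 0.2167 0.0019] 0.65 [471. 275.]
case [0.5308 0.2167 0.0031] 0.83 [471. 275.]
well [0.529  0.2264 0.0246] 0.63 [480. 266.]
```

View pics/top0.png

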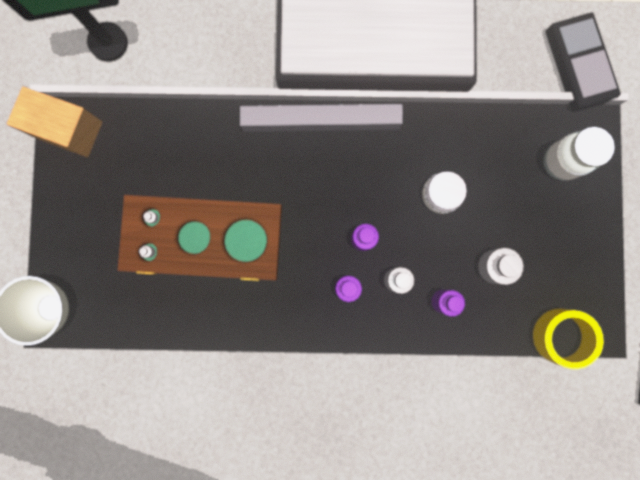

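View pics/scene0.png

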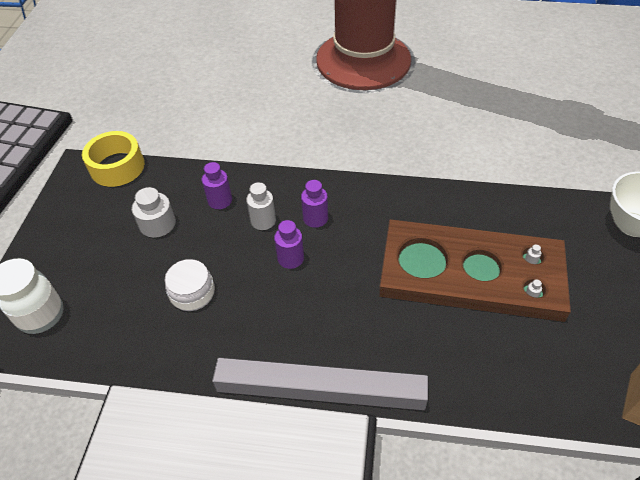

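Candidates in the top view: purple at (365,236), (348,288) and (452,303), grey steel at (400,280), and the big steel weight at (502,266). Only (400,280), at (261,204) in the scene view, is slim and steel-coloured, so that is the target. The white-lidded round thing at (445,192) isn't a knob weight. Next I'll measure precisely and confirm in one crop.

```bash
cat > h.py <<'E'
from bench import *
import cv2,numpy as np
def P(p): 
    R,_=cv2.Rodrigues(np.array(p["rvec"],float));return np.array(p["K"],float)@np.c_[R,np.array(p["tvec"],float).reshape(3)]
def onplane(p,uv,z):
    M=P(p);H=np.c_[M[:,:2],M[:,2]*z+M[:,3]];w=np.linalg.solve(H,[uv[0],uv[1],1]);return w[:2]/w[2]
def proj(p,X): 
    v=P(p)@np.r_[X,1];return v[:2]/v[2]
def plan(wps,yaw,n):
    "from sensed pose to wps (list xyz), end yaw deg, n rows each -> tool-axis shifts (mm), turns"
    s=sense();x=s["ee_pos"];y=np.degrees(s["eef_rot"][2]);d=(yaw-y+180)%360-180;N=sum(n)
    for w,k in zip(wps,n):
        st=(np.array(w)-x)/k*1000
        for i in range(k):
            a=np.radians(y);print([round(float(st@[np.cos(a),np.sin(a),0]),0),round(float(st@[np.sin(a),-np.cos(a),0]),0),round(float(-st[2]),0),round(-d/N,2)]);y+=d/N
        x=np.array(w)
E
python3 - <<'E'
from h import *
t=read_camera("top");s=read_camera("scene")
for p,n in((t,"top"),(s,"scene")):
    g=p["image"].astype(int);hsv=cv2.cvtColor(p["image"],cv2.COLOR_BGR2HSV)
    m=cv2.inRange(hsv,(65,60,60),(90,255,255));k,l,st,c=cv2.connectedComponentsWithStats(m)
    for i in range(1,k):
        if st[i,4]>150: print(n,"green",c[i].round(1),st[i],onplane(p,c[i],.018).round(4))
    for d in regions_of("weight_center",p):
        ys,xs=np.nonzero(d["pixels"]);print(n,"wt",xs.mean().round(1),ys.mean().round(1),xs.min(),xs.max(),ys.min(),ys.max(),round(d["confidence"],2),p["image"][d["pixels"]].mean(0).round())
    # case yaw: brown
    m=cv2.inRange(hsv,(0,80,40),(20,255,170));k,l,st,c=cv2.connectedComponentsWithStats(m);i=1+np.argmax(st[1:,4]);pts=np.argwhere(l==i)[:,::-1].astype(np.float32)
    b=cv2.boxPoints(cv2.minAreaRect(pts));print(n,"box",[onplane(p,u,.028).round(3) for u in b])
    print(n,"proj target",proj(p,[.457,-.1243,.04]).round(1))
a=cv2.resize(t["image"][215:325,325:475],None,fx=4,fy=4);b=cv2.resize(s["image"][150:275,190:340],None,fx=3,fy=3.52)
cv2.imwrite("pics/c1.png",cv2.resize(np.hstack([a[:440],b[:440]]),(800,340)))
for n,(p,uv) in {}.items():pass
E
```

```text
top green [52.6  4.5] [ 18   0  81  14 606] [0.94   0.4939]
top green [245.1 240.3] [ 225  221   41   40 1328] [0.5221 0.1386]
top green [193.6 237. ] [179 222  30  31 752] [0.5265 0.2279]
top wt 398.2 279.7 384 412 267 292 0.76 [200. 199. 203.]
top wt 347.7 288.6 335 360 276 301 0.72 [207.  92. 174.]
top wt 447.6 302.9 432 463 290 316 0.71 [174.  80. 146.]
top wt 364.3 237.7 351 378 224 251 0.6 [191.  85. 160.]
top box [array([0.462, 0.355]), array([0.599, 0.352]), array([0.587, 0.076]), array([0.451, 0.081])]
top proj target [399.1 280.5]
scene green [422.1 260.3] [ 399  243   47   35 1263] [0.5226 0.1402]
scene green [481.2 267.4] [463 255  37  26 726] [0.5257 0.2293]
scene wt 314.5 204.2 302 327 180 227 0.85 [135.  58. 109.]
scene wt 289.2 245.0 274 304 220 268 0.79 [135.  60. 110.]
scene wt 216.6 186.3 202 231 162 208 0.73 [131.  57. 106.]
scene wt 260.9 206.6 247 275 182 229 0.61 [150. 151. 154.]
scene box [array([0.602, 0.078]), array([0.449, 0.083]), array([0.468, 0.378]), array([0.613, 0.345])]
scene proj target [259.9 204.4]
```

View pics/c1.png

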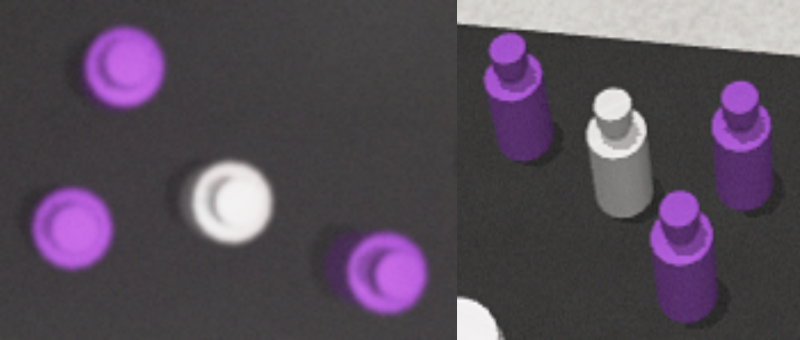

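The crop shows the grey steel weight in the middle, with the three purple look-alikes at least 88 mm away. The jaw axis will be at about 158° to stay clear of them. Next is the approach plan.

Run:
```python
from h import *
t=read_camera("top")
print(onplane(t,(401.1,281.6),.056),onplane(t,(403,280.6),.08))
plan([(.42,.46,.24),(.5,.2,.24),(.457,-.125,.2)],67.6,[5,6,7])
```

```text
[ 0.45540542 -0.12496211] [ 0.45729899 -0.12390071]
[-52.0, -17.0, -0.0, np.float64(5.26)]
[-53.0, -12.0, -0.0, np.float64(5.26)]
[-54.0, -7.0, -0.0, np.float64(5.26)]
[-55.0, -2.0, -0.0, np.float64(5.26)]
[-55.0, 3.0, -0.0, np.float64(5.26)]
[-40.0, -22.0, -0.0, np.float64(5.26)]
[-42.0, -18.0, -0.0, np.float64(5.26)]
[-43.0, -14.0, -0.0, np.float64(5.26)]
[-44.0, -10.0, -0.0, np.float64(5.26)]
[-45.0, -6.0, -0.0, np.float64(5.26)]
[-45.0, -2.0, -0.0, np.float64(5.26)]
[-43.0, -18.0, 6.0, np.float64(5.26)]
[-45.0, -13.0, 6.0, np.float64(5.26)]
[-46.0, -9.0, 6.0, np.float64(5.26)]
[-47.0, -5.0, 6.0, np.float64(5.26)]
[-47.0, -1.0, 6.0, np.float64(5.26)]
[-47.0, 4.0, 6.0, np.float64(5.26)]
[-46.0, 8.0, 6.0, np.float64(5.26)]
```

{"method": "move_arm", "body": {"plan": [[-45,-15,0,5.3,-1],[-45,-10,0,5.3,-1],[-45,-6,0,5.3,-1],[-45,-2,0,5.3,-1],[-45,3,0,5.3,-1],[-45,0,0,5.3,-1],[-42,-20,0,5.3,-1],[-42,-16,0,5.3,-1],[-43,-12,0,5.3,-1],[-44,-8,0,5.3,-1]]}}

```text
clock: 1.75
ee_pos: [0.4614, 0.2773, 0.2396]
eef_rot: [3.141, -0.0, 1.904]
ft_force: [-0.7, -0.1, -0.6]
finger_gap: 1.002
```

Run:
```python
from h import *
plan([(.457,-.1245,.15)],67.6,[9])
```

```text
[-42.0, -15.0, 10.0, np.float64(4.61)]
[-43.0, -12.0, 10.0, np.float64(4.61)]
[-44.0, -8.0, 10.0, np.float64(4.61)]
[-44.0, -5.0, 10.0, np.float64(4.61)]
[-45.0, -1.0, 10.0, np.float64(4.61)]
[-45.0, 3.0, 10.0, np.float64(4.61)]
[-44.0, 6.0, 10.0, np.float64(4.61)]
[-44.0, 10.0, 10.0, np.float64(4.61)]
[-43.0, 13.0, 10.0, np.float64(4.61)]
```

{"method": "move_arm", "body": {"plan": [[-42,-15,10,4.6,-1],[-43,-12,10,4.6,-1],[-44,-8,10,4.6,-1],[-44,-5,10,4.6,-1],[-45,-1,10,4.6,-1],[-45,3,10,4.6,-1],[-44,6,10,4.6,-1],[-44,10,10,4.6,-1],[-20,6,10,4.6,-1],[0,0,0,0,-1]]}}

```text
clock: 2.75
ee_pos: [0.4573, -0.1039, 0.1488]
eef_rot: [-3.142, 0.003, 1.177]
ft_force: [-0.4, 0.8, -0.3]
finger_gap: 1.002
```

Run:
```python
from h import *
t=read_camera("top");s=read_camera("scene")
S=sense();print(S["ee_pos"],S["eef_rot"],S["ft_force"])
for p in(t,s): print([(np.round(d["point"],4),round(d["confidence"],2)) for d in tip_of("weight_center",p)][:4])
plan([(.457,-.1245,.13)],67.6,[1])
cv2.imwrite("pics/a.png",cv2.resize(s["image"][60:300,120:400],None,fx=2.5,fy=2.5))
```

```text
[ 0.45827626 -0.09955218  0.14930796] [-3.14119017e+00 -4.23915774e-04  1.18557862e+00] [0.90056444 0.50983682 0.47325263]
[(array([ 0.445 , -0.0416,  0.0398]), 0.82), (array([ 0.5293, -0.0692,  0.0397]), 0.63)]
[(array([ 0.4214, -0.2051,  0.0404]), 0.79), (array([ 0.4443, -0.0347,  0.0385]), 0.77), (array([ 0.5261, -0.0616,  0.0382]), 0.72), (array([0.5251, 0.2268, 0.0289]), 0.71)]
[-25.0, 8.0, 20.0, np.float64(0.5)]
```

View pics/a.png

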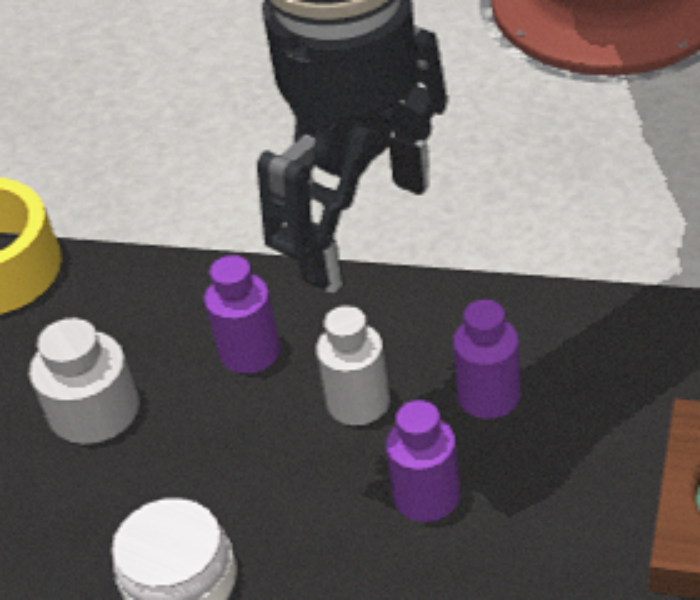

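The view shows the open jaws above the slim steel weight at crop (352,365), clear of the purple ones. I'll line up, settle and descend.

{"method": "move_arm", "body": {"plan": [[-13,4,10,0.5,-1],[-12,4,10,0,-1],[0,0,0,0,-1],[0,0,0,0,-1],[0,0,0,0,-1]]}}

```text
clock: 3.45
ee_pos: [0.4567, -0.1245, 0.1298]
eef_rot: [3.141, -0.001, 1.179]
ft_force: [-0.0, -0.3, -0.0]
finger_gap: 1.0
```

Run:
```python
from h import *
plan([(.457,-.1245,.028)],67.6,[4])
```

```text
[0.0, 0.0, 25.0, np.float64(-0.01)]
[0.0, 0.0, 25.0, np.float64(-0.01)]
[0.0, 0.0, 25.0, np.float64(-0.01)]
[0.0, 0.0, 25.0, np.float64(-0.01)]
```

{"method": "move_arm", "body": {"plan": [[0,0,20,0,-1],[0,0,20,0,-1],[0,0,20,0,-1],[0,0,15,0,-1],[0,0,12,0,-1],[0,0,9,0,-1],[0,0,6,0,-1],[0,0,0,0,-1],[0,0,0,0,-1]]}}

```text
clock: 4.35
ee_pos: [0.4564, -0.1259, 0.0277]
eef_rot: [3.141, -0.0, 1.177]
ft_force: [0.3, -0.2, 0.4]
finger_gap: 0.999
```

{"method": "move_arm", "body": {"plan": [[0,0,0,0,-0.3],[0,0,0,0,-0.1],[0,0,0,0,0],[0,0,0,0,0.1],[0,0,0,0,0.3],[0,0,0,0,1],[0,0,0,0,1],[0,0,0,0,1]], "newtons": 40}}

```text
clock: 5.15
ee_pos: [0.4571, -0.1264, 0.028]
eef_rot: [3.139, -0.0, 1.176]
ft_force: [0.2, -0.1, 6.5]
finger_gap: 0.482
```

Gripped: the opening is 41 mm, against a 42 mm cylinder. Lifting.

{"method": "move_arm", "body": {"plan": [[0,0,-5,0,1],[0,0,-10,0,1],[0,0,-20,0,1],[0,0,-25,0,1],[0,0,-25,0,1],[0,0,-20,0,1],[0,0,-15,0,1],[0,0,0,0,1],[0,0,0,0,1]], "newtons": 60}}

```text
clock: 6.05
ee_pos: [0.4552, -0.1254, 0.147]
eef_rot: [-3.14, -0.0, 1.177]
ft_force: [-0.1, 0.3, -4.3]
finger_gap: 0.475
```

Run:
```python
from h import *
# well: jaw axis along case x (yaw~-3deg): tool y angle = yaw-90
for y in(87,): plan([(.526,.2285,.16)],y,[12])
s=read_camera("scene");cv2.imwrite("pics/l.png",s["image"][0:300,120:520])
S=sense();print(S["ee_pos"],S["ft_force"],S["finger_gap"],S["joint_pos"])
```

```text
[29.0, -6.0, -1.0, np.float64(-1.63)]
[30.0, -5.0, -1.0, np.float64(-1.63)]
[30.0, -4.0, -1.0, np.float64(-1.63)]
[30.0, -3.0, -1.0, np.float64(-1.63)]
[30.0, -2.0, -1.0, np.float64(-1.63)]
[30.0, -2.0, -1.0, np.float64(-1.63)]
[30.0, -1.0, -1.0, np.float64(-1.63)]
[30.0, 0.0, -1.0, np.float64(-1.63)]
[30.0, 1.0, -1.0, np.float64(-1.63)]
[30.0, 2.0, -1.0, np.float64(-1.63)]
[30.0, 3.0, -1.0, np.float64(-1.63)]
[30.0, 3.0, -1.0, np.float64(-1.63)]
[ 0.45494415 -0.12533135  0.14648869] [ 0.32044621  0.33937669 -3.50111415] 0.4784663262714192 [-0.07526006  0.50709749  0.43094894  2.04187333 -0.33603802  0.66275202
  0.18212843]
```

View pics/l.png

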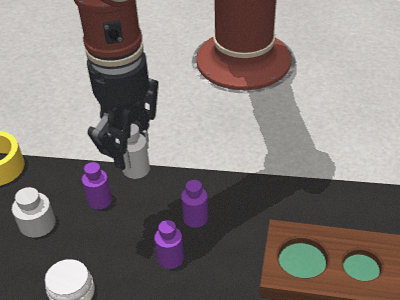

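The weight hangs upright in the jaws at crop (135,155), and the force reads about -4 N. Carrying it over the well.

{"method": "move_arm", "body": {"plan": [[15,-3,-1,-1.6,1],[25,-5,-1,-1.6,1],[32,-4,-1,-1.6,1],[33,-3,-1,-1.6,1],[33,-2,-1,-1.6,1],[33,-2,-1,-1.6,1],[33,-1,-1,-1.6,1],[33,0,-1,-1.6,1],[33,1,-1,-1.6,1],[33,2,-1,-1.6,1],[30,3,-1,-1.6,1],[20,2,0,-1.6,1]]}}

```text
clock: 7.3
ee_pos: [0.526, 0.2262, 0.1569]
eef_rot: [-3.139, -0.001, 1.518]
ft_force: [0.2, 0.4, -4.1]
finger_gap: 0.471
```

{"method": "move_arm", "body": {"plan": [[5,1,0,0,1],[0,0,0,0,1],[0,0,0,0,1],[0,0,0,0,1]]}}

```text
clock: 7.7
ee_pos: [0.5286, 0.2241, 0.1581]
eef_rot: [-3.141, 0.002, 1.509]
ft_force: [-0.3, -0.2, -4.1]
finger_gap: 0.475
```

Run:
```python
from h import *
plan([(.526,.2285,.1)],87,[1])
t=read_camera("top");s=read_camera("scene")
S=sense();print(S["ee_pos"],S["ft_force"])
for p in(t,s):
  for q in("weight_center","well"): print(q,[(np.round(d["point"],4),round(d["confidence"],2)) for d in tip_of(q,p)][:5])
```

```text
[4.0, -3.0, 58.0, np.float64(-0.57)]
[0.52878975 0.22478167 0.15837001] [-0.6713549   0.57518788 -3.72144976]
weight_center [(array([ 0.4416, -0.0415,  0.0444]), 0.98), (array([ 0.424 , -0.2118,  0.0382]), 0.93), (array([0.5314, 0.2253, 0.1681]), 0.67)]
well [(array([0.5255, 0.2233, 0.0276]), 0.57), (array([0.5297, 0.2267, 0.1695]), 0.42)]
weight_center [(array([ 0.4263, -0.2075,  0.0401]), 0.98), (array([0.5264, 0.2269, 0.1684]), 0.69), (array([ 0.4444, -0.0337,  0.0383]), 0.67), (array([ 0.5291, -0.0669,  0.0399]), 0.62)]
well [(array([0.5293, 0.2281, 0.0235]), 0.92)]
```

{"method": "move_arm", "body": {"plan": [[2,-1,10,-0.6,1],[2,-2,20,0,1],[0,0,20,0,1],[0,0,15,0,1],[0,0,12,0,1],[0,0,10,0,1],[0,0,3,0,1],[0,0,0,0,1],[0,0,0,0,1],[0,0,0,0,1]]}}

```text
clock: 9.0
ee_pos: [0.5266, 0.2307, 0.0691]
eef_rot: [3.14, -0.001, 1.522]
ft_force: [0.3, -0.8, -4.5]
finger_gap: 0.475
```

Run:
```python
from h import *
plan([(.526,.2285,.065)],87,[1])
t=read_camera("top");s=read_camera("scene")
S=sense();print(S["ee_pos"],S["ft_force"],S["eef_rot"])
a=cv2.resize(t["image"][190:290,110:210+40],None,fx=3,fy=3);b=cv2.resize(s["image"][170:310,400:540],(380,300))
cv2.imwrite("pics/w.png",np.hstack([a,b]))
for p in(t,s): print([(np.round(d["point"],4),round(d["confidence"],2)) for q in("weight_center","well") for d in tip_of(q,p) if d["point"][1]>.1])
```

```text
[-2.0, -0.0, 4.0, np.float64(0.21)]
[0.52638663 0.23063707 0.06891731] [-0.17547328 -0.41802175 -4.27918637] [ 3.14050064e+00 -5.72170624e-04  1.52211715e+00]
[(array([0.5285, 0.2339, 0.0763]), 0.52), (array([0.5256, 0.2267, 0.0307]), 0.92)]
[(array([0.5247, 0.2316, 0.0795]), 0.6), (array([0.5265, 0.2285, 0.0261]), 0.85)]
```

View pics/w.png

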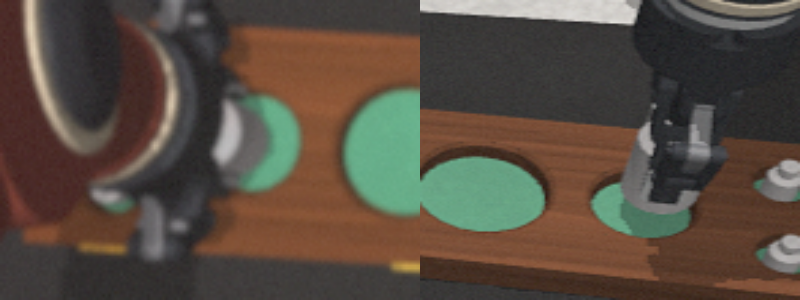

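The weight hangs over the well mouth, about 3–4 mm too far in +y. I'll correct that and lower in small steps.

{"method": "move_arm", "body": {"plan": [[-3.5,0,1,0,1],[0,0,2,0,1],[0,0,2,0,1],[0,0,2,0,1],[0,0,2,0,1],[0,0,2,0,1],[0,0,1,0,1],[0,0,0,0,1],[0,0,0,0,1]]}}

```text
clock: 10.2
ee_pos: [0.5259, 0.227, 0.0563]
eef_rot: [-3.142, 0.0, 1.522]
ft_force: [-0.2, 0.8, -5.1]
finger_gap: 0.482
```

No contact at z = 0.056, so the weight should already be about 2 mm into the mouth. Continuing in 1 mm steps.

{"method": "move_arm", "body": {"plan": [[0,0,1,0,1],[0,0,1,0,1],[0,0,1,0,1],[0,0,0,0,1],[0,0,0,0,1]]}}

```text
clock: 10.7
ee_pos: [0.5258, 0.2269, 0.0532]
eef_rot: [-3.141, 0.0, 1.522]
ft_force: [0.1, -0.2, -4.5]
finger_gap: 0.476
```

{"method": "move_arm", "body": {"plan": [[0,0,1,0,1],[0,0,1,0,1],[0,0,0,0,1],[0,0,0,0,1]]}}

```text
clock: 11.1
ee_pos: [0.5258, 0.2269, 0.0512]
eef_rot: [-3.141, 0.0, 1.522]
ft_force: [-0.6, 0.3, -4.6]
finger_gap: 0.473
```

{"method": "move_arm", "body": {"plan": [[0,0,1,0,1],[0,0,1,0,1],[0,0,0,0,1],[0,0,0,0,1]]}}

```text
clock: 11.5
ee_pos: [0.5258, 0.227, 0.0492]
eef_rot: [-3.141, 0.0, 1.522]
ft_force: [-0.2, -0.7, -4.1]
finger_gap: 0.481
```

{"method": "move_arm", "body": {"plan": [[0,0,1,0,1],[0,0,1,0,1],[0,0,0,0,1],[0,0,0,0,1]]}}

```text
clock: 11.9
ee_pos: [0.5258, 0.227, 0.0472]
eef_rot: [-3.141, 0.0, 1.522]
ft_force: [-0.2, 0.1, -4.9]
finger_gap: 0.476
```

{"method": "move_arm", "body": {"plan": [[0,0,1,0,1],[0,0,1,0,1],[0,0,0,0,1],[0,0,0,0,1]]}}

```text
clock: 12.3
ee_pos: [0.5258, 0.227, 0.0452]
eef_rot: [-3.141, 0.0, 1.522]
ft_force: [-0.8, 0.3, -4.4]
finger_gap: 0.476
```

{"method": "move_arm", "body": {"plan": [[0,0,1,0,1],[0,0,0,0,1],[0,0,0,0,1]]}}

```text
clock: 12.6
ee_pos: [0.5258, 0.227, 0.0443]
eef_rot: [-3.141, 0.0, 1.522]
ft_force: [0.6, -0.1, -5.1]
finger_gap: 0.477
```

{"method": "move_arm", "body": {"plan": [[0,0,1,0,1],[0,0,0,0,1],[0,0,0,0,1]]}}

```text
clock: 12.9
ee_pos: [0.5258, 0.227, 0.0433]
eef_rot: [-3.141, 0.0, 1.522]
ft_force: [-1.0, -0.3, -4.5]
finger_gap: 0.473
```

{"method": "move_arm", "body": {"plan": [[0,0,1,0,1],[0,0,0,0,1],[0,0,0,0,1]]}}

```text
clock: 13.2
ee_pos: [0.5259, 0.227, 0.0428]
eef_rot: [3.141, -0.0, 1.522]
ft_force: [-1.8, -0.7, 1.1]
finger_gap: 0.473
```

Contact: the force went from -4.6 to +1.1 N and the tool stopped 0.5 mm short. I'll hold briefly and check it persists.

{"method": "move_arm", "body": {"plan": [[0,0,0.3,0,1],[0,0,0,0,1],[0,0,0,0,1]]}}

```text
clock: 13.5
ee_pos: [0.5259, 0.2271, 0.0428]
eef_rot: [3.141, -0.001, 1.522]
ft_force: [-2.6, -0.8, 4.9]
finger_gap: 0.476
```

Run:
```python
from h import *
t=read_camera("top");s=read_camera("scene")
cv2.imwrite("pics/x.png",cv2.resize(s["image"][150:310,400:580],None,fx=3.5,fy=3.5))
for p in(t,s): print([(np.round(d["point"],4),round(d["confidence"],2)) for q in("weight_center","well") for d in tip_of(q,p) if d["point"][1]>.1])
```

```text
[(array([0.5261, 0.2295, 0.0503]), 0.67), (array([0.5251, 0.2263, 0.0288]), 0.61)]
[(array([0.5244, 0.2294, 0.054 ]), 0.9), (array([0.5273, 0.2292, 0.025 ]), 0.67)]
```

View pics/x.png

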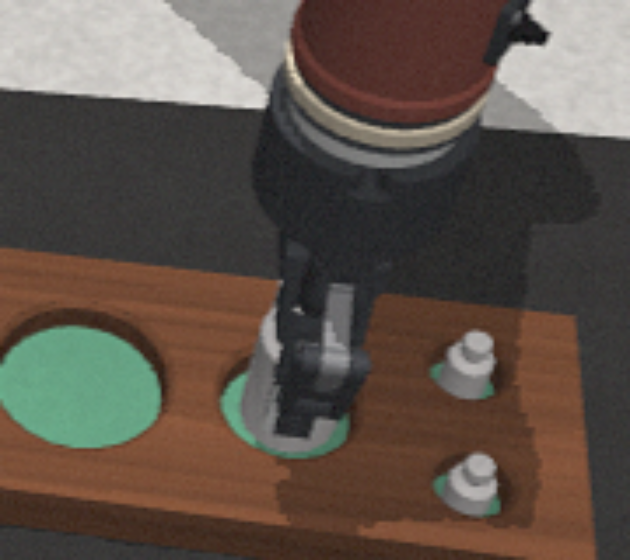

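The weight sits inside the well, on its bottom. Its estimated centre is (0.525, 0.2295, 0.053) against the well at (0.526, 0.228). Releasing and retreating.

{"method": "move_arm", "body": {"plan": [[0,0,0,0,0],[0,0,0,0,-0.3],[0,0,0,0,-0.6],[0,0,0,0,-0.8],[0,0,0,0,-0.8],[0,0,0,0,-0.8],[0,0,0,0,-0.8]]}}

```text
clock: 14.5
ee_pos: [0.5258, 0.227, 0.042]
eef_rot: [3.142, 0.0, 1.522]
ft_force: [0.4, -0.3, -0.2]
finger_gap: 0.904
```

{"method": "move_arm", "body": {"plan": [[0,0,-5,0,-0.8],[0,0,-10,0,-0.8],[0,0,-20,0,-0.8],[0,0,-25,0,-0.8],[0,0,-30,0,-0.8],[0,0,-30,0,-0.8],[0,0,-30,0,-0.8],[0,0,-20,0,-0.8],[0,0,0,0,-0.8],[0,0,0,0,-0.8]]}}

```text
clock: 15.5
ee_pos: [0.5256, 0.227, 0.2125]
eef_rot: [3.141, -0.001, 1.522]
ft_force: [0.1, -1.4, -0.4]
finger_gap: 0.9
```

Run:
```python
from h import *
t=read_camera("top");s=read_camera("scene")
cv2.imwrite("pics/y.png",cv2.resize(s["image"][150:310,100:580],(800,270)))
for p in(t,s): print([(q,np.round(d["point"],4),round(d["confidence"],2)) for q in("weight_center","well","weight_big_center") for d in tip_of(q,p) if d["point"][1]>.1 or "big" in q])
S=sense();print(S["ee_pos"],S["ft_force"],S["finger_gap"])
```

```text
[('weight_center', array([0.5286, 0.2292, 0.0534]), 0.8), ('well', array([0.5273, 0.2277, 0.0273]), 0.59), ('weight_big_center', array([ 0.481 , -0.2962,  0.0356]), 0.91)]
[('well', array([0.5297, 0.2312, 0.0256]), 0.75), ('weight_big_center', array([ 0.4874, -0.2994,  0.0369]), 0.79)]
[0.52559199 0.2268754  0.21135518] [ 0.50849524 -0.38834114 -0.41692419] 0.8986903783380863
```

View pics/y.png

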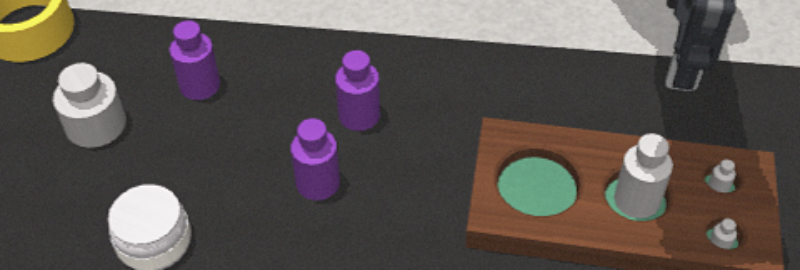

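The weight stands upright in the middle well, at crop (640,180). The arm is clear and the big weight hasn't moved. Handing in.

```bash
python3 -c "from bench import *;print(job_done())"
```

```text
the job is handed in; nothing more can be done
None
```

I packed the slim steel weight into the middle well and handed the job in at about 16 s on the robot's clock. `job_done` reports no verdict.

- **Grip and carry:** I gripped the weight round its cylinder; the opening read 41 mm against the 42 mm diameter. I left the three purple look-alikes alone.
- **Lowering:** I went down in 1 mm steps until the force changed from -4.5 to +1.1 N. I pressed 0.3 mm further, to +4.9 N, so the weight pressed on the bottom with about 9 N. Then I let go and backed off to 0.21 m.
- **Last checks:**
  - **Position:** The final picture shows the weight upright in the middle well. The top camera put it about 2 mm from the well's centre and 26 mm above its mouth (limit 38 mm).
  - **Clearance:** The gripper is well clear and the wrist force is near zero.
  - **Big weight:** It stands where it was, within measuring noise.
- **What failed or disagreed:**
  - **Scene camera:** In the final picture its network did not report the packed weight, so the final position rests on the top camera's estimate and the picture itself.
  - **Between cameras:** Their estimates of the same thing differed by up to about 7 mm.

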